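Hang the sharpening steel in the tool rack

TASK

Put the knife-sharpening steel away: draw it up out of the wooden drying block, pass its rod down through the round eyelet of the tool rack and let it down, without dropping it, until its guard rests flat on the board. Leave the thermometer standing in the drying block.

Things in the scene. Friction and masses are not known exactly. Their poses are not given: they have to be found in the camera images.
- sharpening_steel: Loose knife-sharpening steel, 0.1-0.2 kg, upright in a socket of the drying block: steel rod 10 mm thick, 80 mm long; above it a round guard 54 mm wide, 9 mm high; then a black round handle 26 mm thick up to 87 mm above the origin. Origin on the axis at the guard's flat underside, at first 90 mm above the counter. z up along the handle; at first y lies along the block's row, x square to it.
- thermometer: Loose probe thermometer, upright in the other socket, 80 mm from the steel: the same 10 mm rod but no guard or handle; on top a flat white-faced disc 50 mm wide, 14 mm thick, its top 61 mm above the origin. Origin on the rod's axis, 80 mm above its tip. Stays where it is.
- drying_block: Fixed dark wooden block, 65 (x) x 150 (y) x 50 mm high, origin under its centre. Two vertical sockets, 13 mm wide and 40 mm deep, at y = +40 and -40 mm; the steel and the thermometer stand in them, either way round. Cabinet trim hangs 0.46 m above the counter behind it, beyond x = 0.58 m: bring the wrist in from the right and the robot's side.
- eyelet (a point): Centre of the round through hole, 30 mm wide, at the top face of the rack's board (14 mm thick, 105 mm above the counter, 83 mm free beneath). Fixed pale wooden rack, board 80 (x) x 140 mm (y) on four thin legs; the hole is 40 mm from its +y end. z up. 70 mm towards -y is a narrow slot with a fixed knife in it, its black handle rising 77 mm above the board.

How it is judged (in metres and radians):
At the end, for the whole second after the job is handed in: The steel hangs at rest through the eyelet: guard centre within 14 mm of the eyelet's centre, guard underside within 6 mm of the board's top, upright within 10 degrees. The thermometer still stands upright within 10 degrees, within 20 mm of where it stood (horizontal distance between sharpening_steel and eyelet below 0.014 m and z of sharpening_steel in the frame of eyelet between -0.006 and 0.006 m and angle between each of sharpening_steel, thermometer's own z axis and vertical below 0.17 rad and linear speed of sharpening_steel below 0.03 m/s); the robot touches nothing.
It fails at once if the thermometer is moved more than 20 mm (distance of thermometer from where it was at the start of the episode above 0.02 m).
It fails at once if the steel is dropped: it moves faster than 0.6 m/s out of the fingers (linear speed of sharpening_steel above 0.6 m/s and contact force between sharpening_steel and the fingers below 0.05 N).
It also fails if it takes over 42 s, if anything falls off the work surface, if the arm or the gripper's body presses on something with over 40 N, if the wrist force passes 120 N, or if a joint passes its speed limit or range.

ROBOT

A 6-joint arm with a two-finger parallel gripper is mounted at the origin on the work surface; the furniture and walls round the work are solid. World frame = base frame: x ahead of the robot, y to its left, z up, the work surface at z = 0. Lengths are in mm, angles in degrees, forces in N, time in s.
With the tool pointing down it reaches from about 300 to 850 mm from the base axis. Payload 4.2 kg.
Tool frame: the origin (TCP) lies on the centre line of the jaws, within the pads' length; the fingertips stand 11 mm ahead of it and the grasp point (between the pads) lies 8 mm behind it; z points along the fingers, y is the line along which they close (so a half turn about z gives the same grasp; the last joint's range is limited). The gripper opens to 91 mm and grips with 3 to 60 N. Pads are 32 mm wide; open, the fingers measure 118 mm over their backs; the gripper's body (76 mm by 178 mm) begins 60 mm behind the grasp point.
Start: joints at [-71.792, 18.312, 89.639, -0, 72.044, -1.146], TCP at [190.565, -542.519, 224.976] pointing down, gripper open.
Joint ranges: [-177.97, 177.97], [-48.28, 115.42], [12.27, 149.76], [-77.06, 257.06], [2.81, 150.46], [-146.56, 146.56]. Speed limits (degrees/s): [147.25, 147.25, 180, 180, 180, 180].

INTERFACE

Orientations are given as [roll, pitch, yaw] about the fixed x, y, z axes, in that order (R = Rz(yaw) Ry(pitch) Rx(roll)).
In Python, from workcell import env, grab_frame, camera_model, models gives the robot as it stands.
- The arm moves only by the shell command python3 -m crank 'ROWS' [FORCE]. ROWS is text: rows parted by semicolons, each of 7 numbers parted by spaces: the closure, from -1 (fully open) to 1 (shut), so that 0 is half open, then the shift along the tool's x, y, z in mm, then the turn, a rotation vector about the tool's x, y, z in degrees. A call has 1 to 10 rows; each row shifts and turns the commanded pose from where the row before left it, along the tool's axes as they then stand; what a row does not reach is not made up. A row lasts 1/8 s, in which the tool goes at most 62.5 mm and 10.7 degrees, less where a joint would pass 70% of its speed; a pose out of reach is approached as far as the arm can. A call is refused whole if a number of a shift passes 62.5 or a number of a turn 10.7, either way. A call with a gripper value outside its range is refused whole. The fingers move at their own pace and stop on an object; FORCE is the grip in N (left out, the last holds). Time passes only in rows, so rows that do not move let the fingers close. It gives the time, the measured TCP pose, the force, the opening and the grip force at its end, in the units of the state.
- env.state(): the state, without advancing time (a new reading comes with each control period).
- grab_frame(name): name is "scene" or "top" or "wrist"; returns the picture (420x560x3 uint8, blue, green, red); there is no depth.
- camera_model(name): a dict with "K" (3x3 intrinsics, pixels), "R" (3x3) and "t" (3): a world point X has camera coordinates R X + t; the wrist camera has in their place "mount" (4x4, takes a point from camera to tool coordinates, whose origin is the TCP and whose axes are the flange's). Camera axes: x right, y down, z forward; pixel columns grow to the right and rows downward; lengths in mm; the calibration is good to about 2 mm. A picture is of the moment at which its call begins: read the wrist's pose just before it. camera_model takes no time and is no camera call.
- env.job_done(): hands the job in; it is judged then, once.
Trained networks look in the newest picture that a camera, given by its name, has taken for a name from the list of things; names that differ only in an ending like _2 or _b are one class to them, and where a whole thing is asked for, a point or a joint stands for the part that bears it (a point fixed in the world has none). Each returns a list of dicts, best first, with "p" (0 to 1); they miss things now and then, are a little off and sometimes report something else, mostly with a low value. They report only what shows in the picture. A call takes as long as a camera call.
- models.search_frame(name, camera): "point" ([x, y, z] in mm, in world coordinates, good to about 4 mm: the middle of the surface that is visible of it).
The state is a dict: "time_s": time; "qpos": joint angles; "qvel": joint speeds; "effort": joint torques, N m; "ee_pos": TCP position; "ee_rot": TCP orientation; "force": force on the tool from outside, world axes, zero at the start; "torque": the same for the moment, N m; "gripper_width": finger opening in mm; "gripper_force": force on a finger pad.
Only numpy, scipy, OpenCV 4.12 (cv2) and the standard library are available. Lean on these libraries where they do the work, as an engineer would, in place of code of your own. Each camera call takes 0.05 s, during which the arm holds its last target. There are 200 camera calls.

## Working session

There is one attempt and no reset: what is moved stays moved. The work goes in short steps, Python scripts to look and compute and a shell command to move; the robot and the scene stay as the last step left them, time stands still between calls to the robot, and variables do not carry over. Pictures are saved under pics/ and viewed, at most 10 in all, crops included, and the job is handed in when it is done.

```bash
mkdir -p pics; ls
python3 - <<'E'
from workcell import env, grab_frame, camera_model, models
import cv2, numpy as np
s=env.state(); print(s)
for c in ("scene","top"):
    cv2.imwrite(f"pics/{c}0.png",grab_frame(c))
    m=camera_model(c); print(c,np.round(m["K"],1).tolist(),np.round(m["R"],3).tolist(),np.round(m["t"],1).tolist())
    for n in ("sharpening_steel","thermometer","drying_block","eyelet"):
        try: print(n,[(np.round(d["point"],1).tolist(),round(d["p"],2)) for d in models.search_frame(n,c)][:3])
        except Exception as e: print(n,e)
print(np.round(camera_model("wrist")["mount"],3).tolist(), np.round(camera_model("wrist")["K"],1).tolist())
a=cv2.imread("pics/scene0.png");b=cv2.imread("pics/top0.png")
E
```

```text
pics
{'time_s': 0.0, 'qpos': array([-7.17905420e+01,  1.83523106e+01,  8.97073908e+01, -3.18675317e-03,
        7.20427619e+01, -1.14713966e+00]), 'qvel': array([-0.060781  , -0.01160489, -0.0059161 ,  0.00300982, -0.02992233,
       -0.06011364]), 'effort': array([ 1.19120148e-03, -4.12466347e+01, -2.31970489e+01,  7.27650197e-02,
        4.55715274e-02, -1.48062295e-04]), 'ee_pos': array([ 190.40205645, -542.04311756,  224.10687465]), 'ee_rot': array([-1.79897497e+02,  9.77830994e-04,  1.93575837e+01]), 'force': array([ 0.61125579, -0.27533333,  0.48671365]), 'torque': array([0.03468504, 0.01563737, 0.0127839 ]), 'gripper_force': 0.0, 'gripper_width': 91.0921053922275}
scene [[408.5, 0.0, 280.3], [0.0, 408.5, 216.9], [0.0, 0.0, 1.0]] [[-0.693, -0.72, 0.021], [-0.492, 0.452, -0.744], [0.527, -0.526, -0.668]] [323.7, 282.3, 683.9]
sharpening_steel [([419.1, 137.6, 118.0], 0.97)]
thermometer [([444.5, 56.2, 133.9], 0.87), ([417.8, 112.0, 49.9], 0.51)]
drying_block [([417.9, 112.0, 50.3], 0.9)]
eyelet [([464.5, -161.2, 103.5], 0.67)]
top [[489.0, 0.0, 287.4], [0.0, 489.0, 214.1], [0.0, 0.0, 1.0]] [[-0.024, -1.0, -0.018], [-0.981, 0.027, -0.192], [0.192, 0.013, -0.981]] [26.0, 472.7, 856.5]
sharpening_steel [([420.9, 117.5, 98.2], 0.96)]
thermometer []
drying_block [([427.7, 88.3, 51.8], 0.75)]
eyelet [([463.8, -167.6, 105.7], 0.59)]
[[0.001, -0.956, -0.293, 81.537], [1.0, 0.0, 0.002, 0.304], [-0.002, -0.293, 0.956, -159.74], [0.0, 0.0, 0.0, 1.0]] [[344.0, 0.0, 276.2], [0.0, 344.0, 210.2], [0.0, 0.0, 1.0]]
```

View pics/scene0.png

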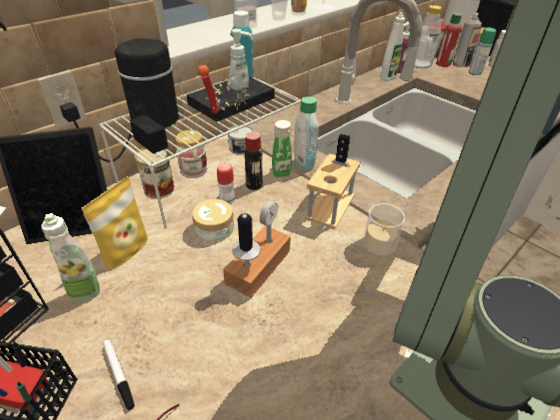

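View pics/top0.png

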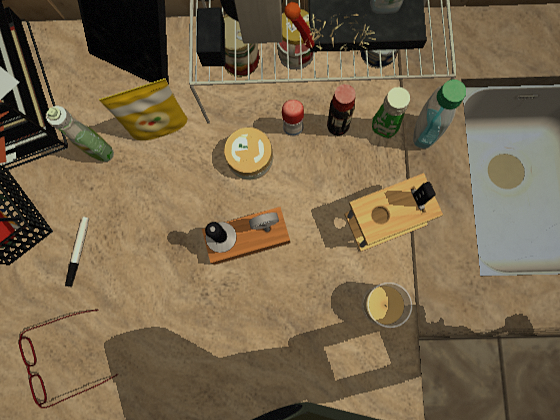

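The scene view shows the steel (black handle, guard near (245,250)) in the left socket, the thermometer dial at (269,213) and the eyelet at (331,178). In the top view they are at about (219,238), (264,221) and (381,214). I'll zoom in on these to triangulate.

Run:
```python
import cv2, numpy as np
a=cv2.imread("pics/scene0.png");b=cv2.imread("pics/top0.png")
f=lambda i,x,y:cv2.resize(i[y:y+70,x:x+93],(396,298),interpolation=cv2.INTER_CUBIC)
cv2.imwrite("pics/z.png",np.vstack([np.hstack([f(a,210,200),f(a,300,130)]),np.hstack([f(b,195,200),f(b,345,175)])]))
```

```text
(no output)
```

View pics/z.png

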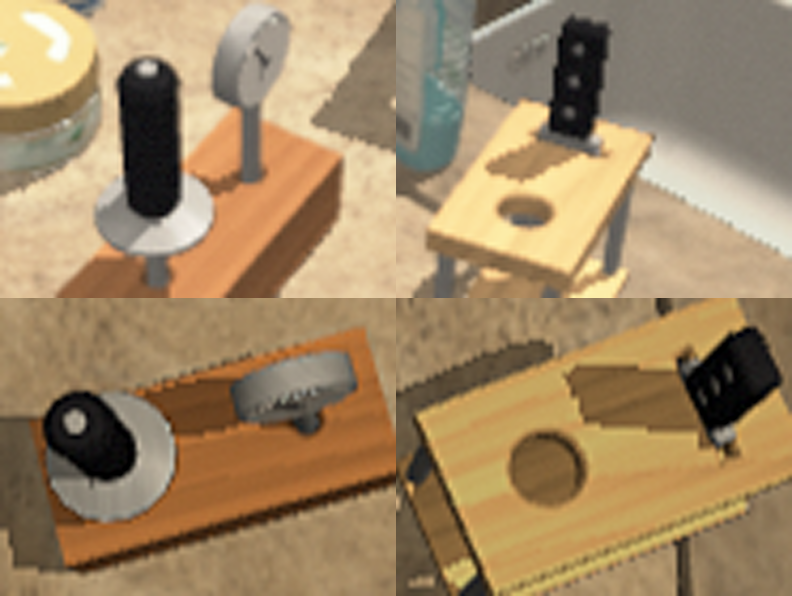

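Top-left crop: guard centre at scene (246.4,250.0) and handle top at (245.2,216). Bottom row: guard centre at top (221.3,237.3), hole at top (380.9,214.9). The hole in the scene view is at (330.5,179.6).

```bash
cat > h.py <<'E'
from workcell import env, grab_frame, camera_model, models
import cv2, numpy as np
def ray(c,px):
    m=camera_model(c)
    if "mount" in m:
        from scipy.spatial.transform import Rotation as Ro
        s=env.state(); T=np.eye(4); T[:3,:3]=Ro.from_euler("xyz",s["ee_rot"],degrees=True).as_matrix(); T[:3,3]=s["ee_pos"]
        T=T@np.array(m["mount"]); o=T[:3,3]; R=T[:3,:3]
    else:
        R=np.array(m["R"]).T; o=-R@np.array(m["t"])
    return o,R@np.linalg.inv(m["K"])@[px[0],px[1],1]
def atz(c,px,z):
    o,d=ray(c,px); return np.round(o+d*(z-o[2])/d[2],1)
E
python3 - <<'E'
from h import *
for n,z,a,b in (("guard",97,(246.4,250),(221.3,237.3)),("htop",177,(245.2,215.5),(212.6,229.1)),("eye",105,(330.5,179.6),(380.9,214.9))):
    print(n,atz("scene",a,z),atz("top",b,z))
print(atz("scene",(268.7,241.1),50),atz("top",(263.8,220.7),145))
E
```

```text
guard [423.  133.9  97. ] [425.6 128.1  97. ]
htop [428.8 128.1 177. ] [426.9 129.7 177. ]
eye [ 455.  -144.1  105. ] [ 455.7 -147.5  105. ]
[445.9  55.4  50. ] [443.9  51.2 145. ]
```

```bash
cat >> h.py <<'E'
from scipy.spatial.transform import Rotation as Ro
def rows(p0,yaw0,p1,yaw1,n):
    p0=np.array(p0,float);p1=np.array(p1,float);p=p0.copy();y=yaw0
    for i in range(n):
        R=Ro.from_euler("xyz",[180,0,y],degrees=True)
        d=np.round(R.inv().apply(p0+(p1-p0)*(i+1)/n-p),1); t=round(-(yaw1-yaw0)/n,1)
        p=p+R.apply(d); y-=t
        print(*d,0,0,t)
E
python3 -c "
from h import *
rows([190.6,-542.5,225],19.4,[426,130,225],104,14)"
```

```text
31.8 -39.7 -0.0 0 0 -6.0
35.8 -36.2 -0.0 0 0 -6.0
39.4 -32.2 -0.0 0 0 -6.0
42.5 -28.0 -0.0 0 0 -6.0
45.2 -23.3 -0.0 0 0 -6.0
47.5 -18.5 -0.0 0 0 -6.0
49.1 -13.5 -0.0 0 0 -6.0
50.2 -8.2 -0.0 0 0 -6.0
50.8 -2.9 -0.0 0 0 -6.0
50.8 2.3 0.0 0 0 -6.0
50.3 7.7 0.0 0 0 -6.0
49.3 13.0 0.0 0 0 -6.0
47.6 17.9 0.0 0 0 -6.0
45.4 22.9 0.0 0 0 -6.0
```

```bash
python3 -m crank '-1 32 -40 0 0 0 -6; -1 36 -36 0 0 0 -6; -1 39 -32 0 0 0 -6; -1 42 -28 0 0 0 -6; -1 45 -23 0 0 0 -6; -1 48 -18 0 0 0 -6; -1 49 -14 0 0 0 -6; -1 50 -8 0 0 0 -6; -1 51 -3 0 0 0 -6; -1 51 2 0 0 0 -6'
```

```text
time_s: 1.75
ee_pos: [359.3, -61.1, 225.3]
ee_rot: [179.9, 0.0, 79.5]
force: [2.0, -0.4, 0.9]
gripper_width: 90.7
gripper_force: 0.0
```

```bash
python3 -m crank '-1 50 8 0 0 0 -6; -1 49 13 0 0 0 -6; -1 48 18 0 0 0 -6; -1 45 23 0 0 0 -6; -1 0 0 0 0 0 0; -1 0 0 0 0 0 0'
python3 - <<'E'
from h import *
s=env.state(); print(s["ee_pos"],s["ee_rot"])
cv2.imwrite("pics/w1.png",grab_frame("wrist"))
o=np.array(s["ee_pos"])
K=np.array(camera_model("wrist")["K"]);T=np.eye(4);T[:3,:3]=Ro.from_euler("xyz",s["ee_rot"],degrees=True).as_matrix();T[:3,3]=o;T=T@np.array(camera_model("wrist")["mount"])
for X in ([426,130,177],[426,130,97],[445,53,50],[445,53,151]):
    c=np.linalg.inv(T)@[*X,1]; u=K@c[:3]; print(X,u[:2]/u[2])
E
```

```text
time_s: 2.5
ee_pos: [426.4, 128.4, 224.7]
ee_rot: [-179.9, 0.0, 103.4]
force: [-0.6, -0.7, -0.7]
gripper_width: 91.1
gripper_force: 0.0
[426.35669577 128.43623745 224.73309106] [-1.79942664e+02  3.76919704e-02  1.03354119e+02]
[426, 130, 177] [278.62840855 235.60385713]
[426, 130, 97] [278.24167738 202.0252949 ]
[445, 53, 50] [278.59528744 261.7127521 ]
[445, 53, 151] [279.12292401 317.88472623]
```

View pics/w1.png

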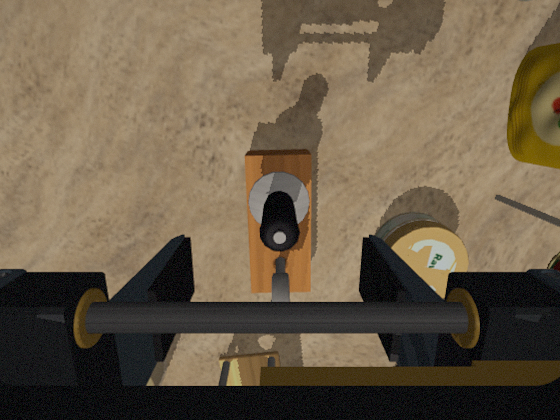

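The wrist view shows the handle top at (279,237) and the guard at (279,202), within 2 px of the prediction, and the row lines up with the jaws. Next I go down and grip.

```bash
python3 -m crank '-1 1.5 0 20 0 0 0; -1 0 0 24 0 0 0; -1 0 0 24 0 0 0; -1 0 0 19 0 0 0; -1 0 0 0 0 0 0; 1 0 0 0 0 0 0; 1 0 0 0 0 0 0; 1 0 0 0 0 0 0; 1 0 0 0 0 0 0; 1 0 0 0 0 0 0' 30
```

```text
time_s: 3.8
ee_pos: [426.5, 130.4, 138.0]
ee_rot: [180.0, 0.0, 103.4]
force: [-0.5, -0.3, -0.0]
gripper_width: 44.2
gripper_force: 0.0
```

```bash
python3 -m crank '1 0 0 0 0 0 0; 1 0 0 0 0 0 0; 1 0 0 0 0 0 0; 1 0 0 0 0 0 0; 1 0 0 0 0 0 0; 1 0 0 0 0 0 0' 30
```

```text
time_s: 4.55
ee_pos: [426.5, 130.3, 137.9]
ee_rot: [180.0, 0.0, 103.4]
force: [0.0, 0.9, 0.1]
gripper_width: 26.4
gripper_force: 30.0
```

```bash
python3 -m crank '1 0 0 -8 0 0 0; 1 0 0 -12 0 0 0; 1 0 0 -12 0 0 0; 1 0 0 -15 0 0 0; 1 0 0 -20 0 0 0; 1 0 0 -20 0 0 0; 1 0 0 -20 0 0 0; 1 0 0 -18 0 0 0; 1 0 0 -5 0 0 0; 1 0 0 0 0 0 0' 30; python3 -c "
from h import *
s=env.state();p=s['ee_pos']
rows([426.5,130.4,268],103.4,[372,0,268],93.4,5)
rows([372,0,268],93.4,[455.5,-146,268],83.4,7)"
```

```text
time_s: 5.8
ee_pos: [426.4, 130.3, 268.1]
ee_rot: [180.0, 0.0, 103.4]
force: [-0.1, -0.9, -1.3]
gripper_width: 26.7
gripper_force: 30.0
-22.8 -16.6 -0.0 0 0 2.0
-23.5 -15.9 -0.0 0 0 2.0
-23.9 -15.0 -0.0 0 0 2.0
-24.5 -14.2 -0.0 0 0 2.0
-24.9 -13.3 -0.0 0 0 2.0
-21.5 10.7 0.0 0 0 1.4
-21.3 11.2 0.0 0 0 1.4
-21.0 11.7 0.0 0 0 1.4
-20.7 12.2 0.0 0 0 1.4
-20.3 12.7 0.0 0 0 1.4
-20.1 13.2 0.0 0 0 1.4
-19.7 13.7 0.0 0 0 1.4
```

```bash
python3 -m crank '1 -12 -8.6 0 0 0 0; 1 -25 -19 0 0 0 0; 1 -26 -19 0 0 0 0; 1 -26 -19 0 0 0 0; 1 -25 -17.6 0 0 0 0; 1 -26 7 0 0 0 0; 1 -28 8 0 0 0 0; 1 -28 8 0 0 0 0; 1 -28 8 0 0 0 0; 1 -28 8 0 0 0 0' 30;  python3 -m crank '1 -15.4 6 0 0 0 0; 1 -8 2.4 0 0 0 0; 1 0 0 0 0 0 0; 1 0 0 0 0 0 0; 1 0 0 0 0 0 0' 30
python3 - <<'E'
from h import *
s=env.state(); print(s["ee_pos"],s["ee_rot"])
ims=[grab_frame(c) for c in ("scene","top")]; w=grab_frame("wrist")
f=lambda i,x,y:cv2.resize(i[y:y+105,x:x+140],(400,300),interpolation=cv2.INTER_CUBIC)
cv2.imwrite("pics/z2.png",np.vstack([np.hstack([f(ims[0],260,90),f(ims[1],310,150)]),np.hstack([cv2.resize(w,(400,300)),f(w,206,150)])]))
E
```

```text
time_s: 7.05
ee_pos: [440.9, -126.4, 267.2]
ee_rot: [-179.9, -0.0, 103.3]
force: [-0.5, 0.6, -0.7]
gripper_width: 26.3
gripper_force: 30.0
time_s: 7.68
ee_pos: [455.0, -145.3, 268.1]
ee_rot: [180.0, 0.0, 103.4]
force: [0.0, -0.9, -0.1]
gripper_width: 26.5
gripper_force: 30.0
[ 454.96111067 -145.34537027  268.10980353] [1.79994535e+02 1.20236029e-03 1.03399945e+02]
```

View pics/z2.png

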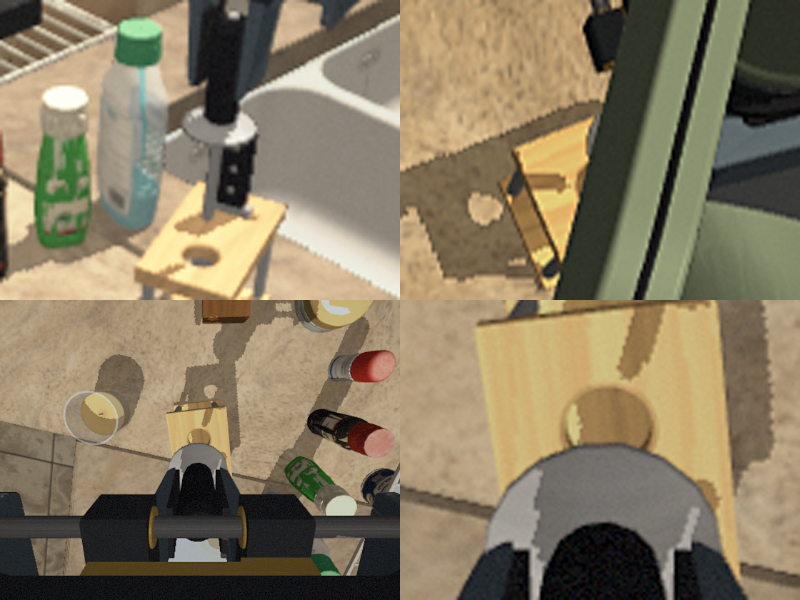

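The tip in the scene is at (333.2,166.3) above the hole at (330.7,179.6). In the wrist view the hole centre is at about (279,195). The steel hangs upright.

Run:
```python
from h import *
print(atz("scene",(333.2,166.3),140),atz("scene",(330.6,179.6),105),atz("wrist",(279.2,194.8),105))
print(atz("wrist",(277.5,199.8),105))
```

```text
[ 454.9 -147.7  140. ] [ 454.8 -144.3  105. ] [ 456.6 -146.3  105. ]
[ 456.2 -151.5  105. ]
```

```bash
python3 -m crank '1 0 0.5 12 0 0 0; 1 0 0 12 0 0 0; 1 0 0 12 0 0 0; 1 0 0 10 0 0 0; 1 0 0 9 0 0 0; 1 0 0 0 0 0 0;1 0 0 0 0 0 0' 30
python3 - <<'E'
from h import *
f=lambda i,x,y:cv2.resize(i[y:y+75,x:x+100],(400,300),interpolation=cv2.INTER_CUBIC)
cv2.imwrite("pics/z3.png",np.hstack([f(grab_frame("scene"),285,135),f(grab_frame("wrist"),226,150)]))
E
```

```text
time_s: 8.7
ee_pos: [456.0, -145.9, 213.2]
ee_rot: [180.0, 0.0, 103.4]
force: [-0.0, 0.6, -0.7]
gripper_width: 26.4
gripper_force: 30.0
```

View pics/z3.png

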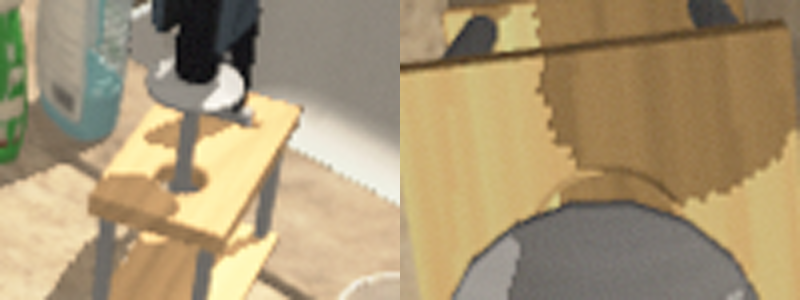

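The rod is inside the hole in the scene view (rod at x≈185, hole 157–208), with no contact force. In the wrist view the hole's far edge is at (277,192.5).

```bash
python3 - <<'E'
from h import *
p=env.state()["ee_pos"]; R=Ro.from_euler("xyz",[180,0,103.4],degrees=True).inv()
for px,z in (((278.5,192.4),105),((280.2,192.5),105),((278,201),167.5)): print(R.apply(atz("wrist",px,z)-p))
E
python3 -m crank '1 0 1 15 0 0 0; 1 0 0 15 0 0 0; 1 0 0 12 0 0 0; 1 0 0 8 0 0 0; 1 0 0 3 0 0 0; 1 0 0 0 0 0 0' 30
```

```text
[ 15.07204101   0.34499378 108.41805451]
[ 14.94214912   1.75322959 108.41805451]
[25.30048833 -0.3022044  45.91805451]
time_s: 9.55
ee_pos: [456.8, -145.6, 159.9]
ee_rot: [180.0, 0.0, 103.4]
force: [0.7, 0.2, -1.5]
gripper_width: 26.3
gripper_force: 30.0
```

```bash
python3 -m crank '1 0 0 2 0 0 0; 1 0 0 2 0 0 0; 1 0 0 1 0 0 0; 1 0 0 0 0 0 0' 30; python3 -m crank '1 0 0 1 0 0 0; 1 0 0 0 0 0 0';python3 -m crank '1 0 0 1 0 0 0; 1 0 0 0 0 0 0'
```

```text
time_s: 10.05
ee_pos: [456.7, -145.6, 154.9]
ee_rot: [-180.0, 0.0, 103.4]
force: [0.5, -0.2, -0.7]
gripper_width: 26.2
gripper_force: 30.0
time_s: 10.3
ee_pos: [456.7, -145.6, 153.9]
ee_rot: [-180.0, 0.0, 103.4]
force: [0.5, -0.5, -1.6]
gripper_width: 26.6
gripper_force: 30.0
time_s: 10.55
ee_pos: [456.8, -145.6, 153.0]
ee_rot: [180.0, 0.0, 103.4]
force: [-0.2, 0.9, -0.5]
gripper_width: 26.5
gripper_force: 30.0
```

```bash
for i in 1 2; do python3 -m crank '1 0 0 0.7 0 0 0; 1 0 0 0 0 0 0' | grep -E 'pos|^force'; done
```

```text
ee_pos: [457.0, -145.6, 153.0]
force: [-0.5, 0.7, 4.9]
ee_pos: [457.0, -145.6, 152.9]
force: [-1.6, 1.7, 7.9]
```

Contact: the guard is on the board at TCP z of about 153, as expected. I release gradually at low grip force.

```bash
python3 -m crank '1 0 0 -0.5 0 0 0; 1 0 0 0 0 0 0' 6 | grep -E 'pos|force'; python3 -m crank '0.3 0 0 0 0 0 0; 0 0 0 0 0 0 0; -0.4 0 0 0 0 0 0; -0.6 0 0 0 0 0 0; -0.6 0 0 0 0 0 0; -0.6 0 0 0 0 0 0; -0.6 0 0 0 0 0 0; -0.6 0 0 0 0 0 0'
python3 - <<'E'
from h import *
f=lambda i,x,y:cv2.resize(i[y:y+105,x:x+140],(400,300),interpolation=cv2.INTER_CUBIC)
cv2.imwrite("pics/z4.png",np.hstack([f(grab_frame("scene"),250,120),cv2.resize(grab_frame("wrist"),(400,300))]))
E
```

```text
ee_pos: [457.1, -145.6, 152.8]
force: [-1.2, 0.7, 6.4]
gripper_force: 6.0
time_s: 12.3
ee_pos: [456.7, -145.6, 152.1]
ee_rot: [180.0, 0.0, 103.4]
force: [-0.0, -0.9, -0.4]
gripper_width: 73.0
gripper_force: 0.0
```

View pics/z4.png

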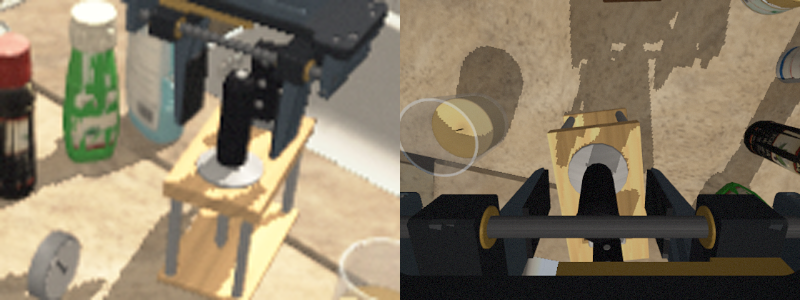

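The guard sits flat on the board (scene crop at (232,168)), the handle is upright and centred between the open jaws, and the thermometer is still standing. I withdraw straight up.

```bash
python3 -m crank '-0.6 0 0 -10 0 0 0; -0.6 0 0 -20 0 0 0; -0.6 0 0 -25 0 0 0; -0.6 0 0 -25 0 0 0; -0.6 0 0 -15 0 0 0; -0.6 0 -20 0 0 0 0; -0.6 0 -40 0 0 0 0; -0.6 0 -30 0 0 0 0; -0.6 0 0 0 0 0 0; -0.6 0 0 0 0 0 0'
python3 - <<'E'
from h import *
f=lambda i,x,y:cv2.resize(i[y:y+150,x:x+200],(400,300),interpolation=cv2.INTER_CUBIC)
cv2.imwrite("pics/z5.png",np.hstack([f(grab_frame("scene"),210,110),cv2.resize(grab_frame("wrist"),(400,300))]))
E
```

```text
time_s: 13.65
ee_pos: [368.9, -166.4, 246.7]
ee_rot: [-180.0, -0.0, 103.3]
force: [-0.0, 0.1, -0.5]
gripper_width: 73.1
gripper_force: 0.0
```

View pics/z5.png

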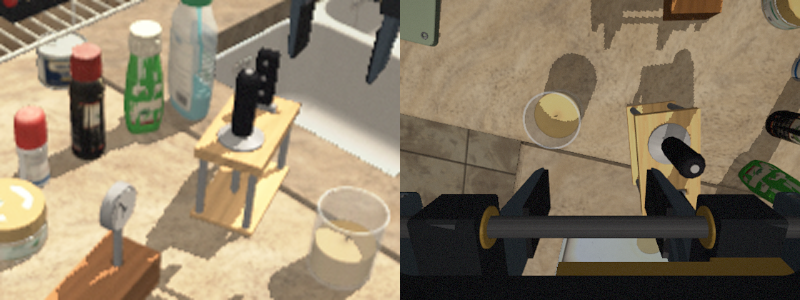

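The steel stands upright in the eyelet with its guard flat on the board (scene crop at (240,137)), the thermometer stands in its block at (117,210), and the gripper is clear.

```bash
python3 -c "
from workcell import env
print(env.job_done())"
```

```text
the job is handed in; nothing more can be done
None
```

The steel hangs through the eyelet with its guard flat on the board, the thermometer still stands in its block, and I handed the job in at about 14 s; the hand-in returned no verdict.

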